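# Push a tray of pendants home through the light flap of a curing cabinet

### The arm

A 6-joint arm with a two-finger parallel gripper is mounted at the origin on the work surface. World frame = base frame: x ahead of the robot, y to its left, z up, the work surface at z = 0. Lengths are in m, angles in rad, forces in N, time in s.
With the tool pointing down it reaches from about 0.35 to 0.85 m from the base axis. Payload 8.1 kg.
Tool frame: the origin (TCP) lies at the very end of the fingers, on their centre line; the grasp point (between the pads) lies 19 mm behind it; x points along the fingers, z is the direction in which the jaws open and shut, and the axes are right-handed (so a half turn about x gives the same grasp; the last joint's range is limited). The gripper opens to 85 mm and grips with 20 to 120 N. Pads are 22 mm wide; open, the fingers measure 114 mm over their backs; the gripper's body (76 mm by 85 mm) begins 54 mm behind the grasp point. The pads swing forward as they close: fully open they stand 13 mm farther back than shut.
Start: joints at [-1.361, 0.13, 1.488, -0, 1.523, -0.085], TCP at [0.174, -0.574, 0.231] pointing down, gripper open.
Joint ranges: [-2.96, 2.96], [-0.89, 2.26], [0.02, 2.5], [-1.34, 4.48], [0, 2.73], [-2.66, 2.66]. Speed limits (rad/s): [2.39, 2.39, 2.79, 3.14, 3.14, 3.14].

### API

Orientations are given as a unit quaternion [w, x, y, z].
In Python, from plant import * gives the robot as it stands.
- The arm moves only by the tool apply_moves, never from a script. Its argument "moves" is one flat list of numbers, 5 for each row, row after row: the finger opening in cm, from 0 to 8.54, then the shift along the tool's x, y, z in cm, then the turn about the tool's x in degrees. In form: [claw, tx, ty, tz, spin, claw, tx, ty, tz, spin, ...]. A call has 1 to 8 rows; each row is the pose to reach, as a shift and turn from the pose commanded when the call began, along the tool's axes at that moment; what a row does not reach only later rows make up. A row lasts 1/12 s, in which the tool goes at most 41.7 mm and 7.16 degrees, less where a joint would pass 70% of its speed; a pose out of reach is approached as far as the arm can. A call with a gripper value outside its range is refused whole. The fingers move at their own pace and stop on an object; "force" is the grip in N (left out, the last holds). Time passes only in rows, so rows that repeat a pose let the fingers close. It gives the time, the measured TCP pose, the force and the opening at its end, in the units of the state.
- get_state(): the state, without advancing time (a new reading comes with each control period).
- capture(name): name is "side" or "top" or "wrist"; returns the picture (400x640x3 uint8, blue, green, red); there is no depth.
- calibration(name): a dict with "mtx" (3x3 intrinsics, pixels), "origin" and "attitude" of the camera in the world; the wrist camera has in their place "hand_eye" (4x4, takes a point from camera to tool coordinates, whose origin is the TCP and whose axes are the tool frame's). Camera axes: x right, y up, looking along -z (the intrinsics and any distortion apply to the point x, -y, -z); pixel columns grow to the right and rows downward; lengths in m; the calibration is good to about 2 mm. The wrist camera is an equidistant fisheye: a pixel r from the principal point sees the ray r / f radians off the axis. A picture is of the moment at which its call begins: read the wrist's pose just before it. calibration takes no time and is no camera call.
- job_done(): hands the job in, once; it reports no verdict.
Trained networks look in the newest picture that a camera, given by its name, has taken for a name from the list of things; names that differ only in an ending like _2 or _b are one class to them, and where a whole thing is asked for, a point or a joint stands for the part that bears it (a point fixed in the world has none). Each returns a list of dicts, best first, with "conf" (0 to 1); they miss things now and then, are a little off and sometimes report something else, mostly with a low value. They report only what shows in the picture. A call takes as long as a camera call.
- trace(target, camera): "pixels" (400x640 bool, what is visible of it) and "extent" ([left, top, right, bottom] in pixels, round what is visible of it).
The state is a dict: "t": time; "qpos": joint angles; "dq": joint speeds; "joint_efforts": joint torques, N m; "position": TCP position; "tool_rot": TCP orientation; "wrist_force": force on the tool from outside, world axes, zero at the start; "moment": the same for the moment, N m; "gripper_width": finger opening in m.
Only numpy, scipy, OpenCV 4.12 (cv2) and the standard library are available. Lean on these libraries where they do the work, as an engineer would, in place of code of your own. Each camera call takes 0.05 s, during which the arm holds its last target. There are 200 camera calls.

### The job

The tray of three pendants waits on the loading shelf of the light-curing cabinet. Take the pusher by its handle and with it, not with your fingers, slide the tray through the sprung flap and gently on until it is fully home against the back stop inside, with the pendants still in it; then draw the pusher out so that the flap swings shut behind the tray, lay the pusher flat on the bench and let go. Leave the other things where they are.

Things in the scene. Friction and masses are not known exactly. Their poses are not given: they have to be found in the camera images.
- cabinet: Light-grey sheet-metal light-curing cabinet, 240 long x 200 wide x 129 high, amber window in its roof, fixed to the bench. Origin on the bench (z 0) under the middle of the flap; +x is the level pushing direction into the cabinet, z up. Floor inside is level with the shelf, between 30 mm high guides 64 mm apart. The mouth is 72 wide; its lintel is 61 mm above the shelf.
- mouth (a point): Point on the shelf surface, 28 mm above the bench, in the middle of the mouth under the shut flap; axes as cabinet. The back stop inside is adjustable: its rubber buffer's face may be set anywhere from 151 to 191 mm beyond this point and its place is not told. The damped buffer yields about 0.45 mm per N and goes solid after 4 mm.
- shelf_end (a point): Middle of the outer end of the open aluminium loading shelf, on its surface, 125 mm before the mouth and 28 mm above the bench; axes as cabinet. The shelf is 72 wide over two side lips that stand 10 mm above its surface, 64 mm apart.
- flap (a joint): Dark smooth plastic flap, 68 wide x 52 high x 3 thick, hinged across the top of the mouth 58 mm above the shelf; 0 hangs shut, grows (rad, to 1.3) as it swings inward only. Spring-closed (0.02 Nm shut, 0.045 Nm at 1 rad). The tray lifts it to about 0.9; it can fall shut only once the tray's rear is 42 mm inside, and rests on the pusher's rod until that is drawn out.
- tray_switch (a joint): Sprung pin of the tray-present switch (m) that stands 6 mm out in front of the buffer's face, under 0.7 N; 0 untouched, 0.006 when the tray's front just touches the buffer, more as the buffer is squeezed.
- tray: The loaded aluminium tray: open box 100 long (x) x 60 wide x 26 high, walls 4, three compartments in a row, 0.15 to 0.31 kg. Origin at the centre of its underside, x along the cabinet's x; the rear end to push is 50 mm behind (-x). On the shelf, its front 2 to 20 mm before the flap. Slides with 1 to 3 N, up to 7 N while lifting the flap. Pushed with 20 N or more its settings come loose.
- pendant0: Round brass pendant with a domed stone, 23 mm across, 10 high, in the rear compartment. Origin at the centre of its underside.
- pendant1: The same, in the middle compartment.
- pendant2: The same, in the front compartment.
- pusher: The pusher, 300 long, 0.18 kg, flat on the bench: wooden handle 20 wide x 28 high, from 60 mm behind to 50 ahead of the origin, 14 mm aluminium rod, at the front an upright head plate 44 wide x 16 high x 8 thick. Origin on the underside of the handle; +x towards the head, z up. Balance point 10 mm ahead of the origin: grip the handle there across its width. The rod reaches 22 mm above the underside.
- pusher_head (a point): Centre of the head plate's flat front face, 240 mm ahead of the pusher's origin and 8 mm above its underside; same axes as the pusher.
- spare_tray: An empty tray of the same make lying on the bench; not to be disturbed. Origin at the centre of its underside.
- mandrel: Ring mandrel: round tapered steel rod with a dark round wooden handle, 260 long, 22 thick, no head plate; not to be disturbed. Origin mid-length on its underside, x along it.
- pliers: Small pliers, 150 long, 11 high; not to be disturbed. Origin under the pivot.
- wire_spool: Black spool of copper wire, 60 across, 30 high; not to be disturbed. Origin under its centre.
- bead_jar: Blue jar with a black cap, 48 across, 65 high; not to be disturbed. Origin under its centre.
- caliper: Caliper, 170 long, 12 high; not to be disturbed. Origin under its middle, x along the beam.

How it is judged:
On the way, in this order (a step that is already met when the one before it is completed fails the run):
1. the tray is half-way through the flap, driven by the pusher (x of tray in the frame of cabinet above 0 m and contact force between pusher and tray above 0.3 N), for 0.05 s.
2. the tray is home: its front is within 1.5 mm of the back stop's buffer (tray switch pressed in 4.5 mm or more) (value of joint tray_switch above 0.0045 m), for 0.2 s.
At the end, for the whole second after the job is handed in: the tray rests home in the cabinet (tray switch pressed 4.5 mm or more: front within 1.5 mm of the buffer) with all three pendants in it, the flap hangs shut (under 0.06 rad), and the pusher lies still and flat on the bench (underside within 6 mm, tilt under 0.08 rad) (value of joint tray_switch above 0.0045 m and value of joint flap below 0.06 rad and linear speed of tray below 0.01 m/s and horizontal distance between each of pendant0, pendant1, pendant2 and tray below 0.042 m and z of each of pendant0, pendant1, pendant2 in the frame of tray below 0.012 m and height (world z) of pusher below 0.006 m and angle between pusher's own z axis and vertical below 0.08 rad and linear speed of pusher below 0.02 m/s); the robot touches nothing.
It fails at once if the tray is pushed with 20 N or more (contact force between pusher and tray above 20 N).
It fails at once if the fingers touch the tray (contact force between the fingers and tray above 0.5 N).
It fails at once if another thing on the bench is shifted by more than 30 mm (distance of any of spare_tray, mandrel, pliers, wire_spool, bead_jar, caliper from where it was at the start of the episode above 0.03 m).
It also fails if it takes over 54 s, if anything falls off the work surface, if the arm or the gripper's body presses on something with over 40 N, if the wrist force passes 120 N, or if a joint passes its speed limit or range.

## Working session

There is one attempt and no reset: what is moved stays moved. The work goes in short steps, Python scripts to look and compute and a tool call to move; the robot and the scene stay as the last step left them, time stands still between calls to the robot, and variables do not carry over. Pictures are saved under pics/ and viewed, about 8 in all and at most 12, crops included, and the job is handed in when it is done.

Besides the shell and the picture viewer there is one more tool, called after "Request:" by a JSON object that holds its "fn" and its "kwargs", one argument or row to a line. apply_moves: Moves the arm, as the interface text tells. Its arguments: {"type":"object","properties":{"moves":{"type":"array","items":{"type":"number"}},"force":{"type":"number"}},"required":["moves"]}

```bash
mkdir -p pics; ls; python3 - <<'E'
from plant import *
import cv2,numpy as np
s=get_state();print({k:np.round(v,3).tolist() for k,v in s.items()})
for n in("top","side"):
    im=capture(n);cv2.imwrite(f"pics/{n}0.png",im)
    c=calibration(n);print(n,{k:np.round(v,4).tolist() for k,v in c.items()})
    for t in("cabinet","tray","pusher","pusher_head","flap"):
        for d in trace(t,n)[:3]:
            p=d["pixels"];ys,xs=np.nonzero(p);
            if len(xs):print(n,t,round(d["conf"],2),np.round(d["extent"]).tolist(),cv2.minAreaRect(np.c_[xs,ys].astype(np.float32)))
print({k:np.round(v,4).tolist() for k,v in calibration("wrist").items()})
a=cv2.imread("pics/top0.png");cv2.imwrite("pics/top0.png",a)
E
```

```text
pics
{'t': 0.0, 'qpos': [-1.361, 0.131, 1.489, 0.0, 1.523, -0.085], 'dq': [0.0, -0.001, 0.001, -0.002, -0.002, 0.001], 'joint_efforts': [0.0, -56.939, -50.056, -0.0, 0.014, -0.0], 'position': [0.174, -0.574, 0.23], 'tool_rot': [0.568, 0.422, 0.568, -0.421], 'wrist_force': [0.752, 0.799, 0.506], 'moment': [0.001, 0.059, -0.022], 'gripper_width': 0.086}
top {'mtx': [[487.121, 0.0, 318.4301], [0.0, 487.121, 202.6326], [0.0, 0.0, 1.0]], 'origin': [0.2678, 0.0957, 1.315], 'attitude': [0.7176, 0.0745, -0.0752, -0.6883]}
top cabinet 0.9 [355.0, 173.0, 508.0, 272.0] ((431.1966552734375, 217.3106689453125), (152.5346221923828, 85.54961395263672), 10.37584400177002)
top tray 0.97 [357.0, 195.0, 396.0, 226.0] ((376.2884521484375, 210.55770874023438), (39.22322463989258, 24.514516830444336), 11.309932708740234)
top tray 0.52 [354.0, 174.0, 510.0, 270.0] ((431.3797912597656, 217.05386352539062), (152.8575439453125, 86.24271392822266), 10.56101131439209)
top pusher 0.66 [239.0, 153.0, 262.0, 264.0] ((249.0619354248047, 208.57080078125), (13.104246139526367, 107.56124114990234), 3.814074993133545)

[... 723 characters left out ...]
6418457), 16.189205169677734)
side pusher 0.62 [240.0, 250.0, 352.0, 303.0] ((299.66839599609375, 276.7412414550781), (119.60330963134766, 15.751928329467773), 21.39289093017578)
side pusher_head 0.57 [244.0, 248.0, 355.0, 306.0] ((300.18524169921875, 277.0960388183594), (119.56659698486328, 14.511242866516113), 22.203479766845703)
side flap 0.66 [361.0, 158.0, 382.0, 179.0] ((370.97418212890625, 168.5603485107422), (24.029081344604492, 13.655871391296387), 23.198591232299805)
{'mtx': [[309.7069, 0.0, 320.9841], [0.0, 309.7069, 197.2679], [0.0, 0.0, 1.0]], 'hand_eye': [[0.0004, 0.2937, -0.9559, -0.1421], [0.0003, 0.9559, 0.2937, 0.0747], [1.0, -0.0004, 0.0003, 0.0004], [0.0, 0.0, 0.0, 1.0]]}
```

```bash
python3 - <<'E'
import cv2,numpy as np
a=cv2.imread("pics/top0.png")[130:330,180:520];cv2.imwrite("pics/top0c.png",cv2.resize(a,None,fx=2.35,fy=2.35,interpolation=2))
E
```

```text
(no output)
```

View pics/top0.png

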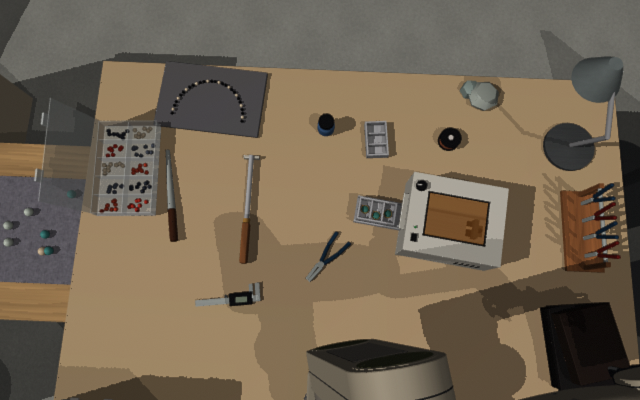

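View pics/top0c.png

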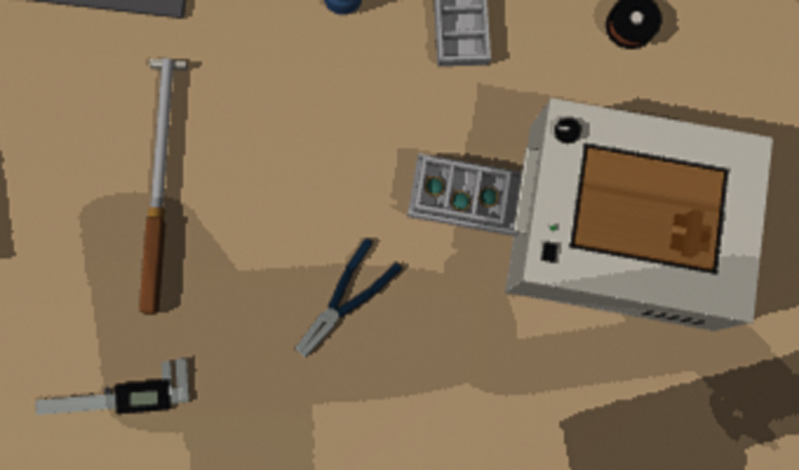

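View pics/side0.png

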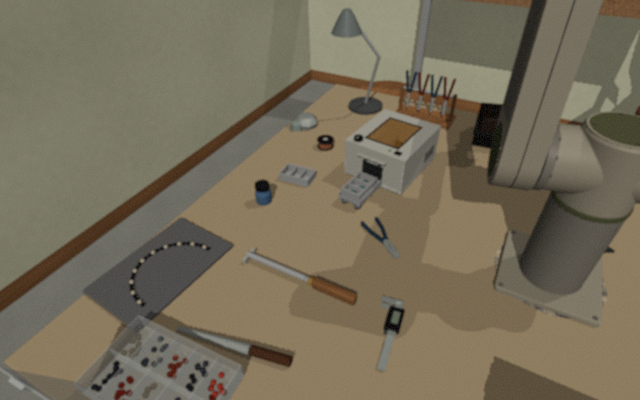

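The pictures show the pusher with its head plate at top (251,156) and its handle end at (243,263). The tray is on the shelf at (376,211), pushing towards image right, and the cabinet is at (431,217). Next I'll compute the poses.

```bash
cat > h.py <<'E'
from plant import *
import cv2,numpy as np
from scipy.spatial.transform import Rotation as R
Q=lambda q:R.from_quat(np.roll(q,-1)).as_matrix()
def cam(n,s=None):
    c=calibration(n)
    if n!="wrist": return c["mtx"],np.array(c["origin"]),Q(c["attitude"])
    T=np.eye(4);T[:3,:3]=Q(s["tool_rot"]);T[:3,3]=s["position"];T=T@np.array(c["hand_eye"])
    return c["mtx"],T[:3,3],T[:3,:3]
def px2w(n,uv,z,s=None):
    "pixels -> world points on the plane of height z"
    K,o,A=cam(n,s);uv=np.atleast_2d(np.array(uv,float))
    d=np.c_[(uv[:,0]-K[0,2])/K[0,0],(uv[:,1]-K[1,2])/K[1,1]]
    if n=="wrist":
        th=np.linalg.norm(d,axis=1)[:,None];r=np.c_[d/th*np.sin(th),np.cos(th)]
    else: r=np.c_[d,np.ones(len(d))]
    r=(r*[1,-1,-1])@A.T
    return o+r*((z-o[2])/r[:,2])[:,None]
def w2px(n,P,s=None):
    K,o,A=cam(n,s);r=(np.atleast_2d(P)-o)@A*[1,-1,-1]
    if n=="wrist":
        rho=np.linalg.norm(r[:,:2],axis=1);d=r[:,:2]*(np.arctan2(rho,r[:,2])/rho)[:,None]
    else: d=r[:,:2]/r[:,2:]
    return d*[K[0,0],K[1,1]]+[K[0,2],K[1,2]]
def tool(dp,s=None):
    "world shift -> tool-axes shift in cm"
    return np.round(Q((s or get_state())["tool_rot"]).T@np.array(dp)*100,2)
E
python3 - <<'E'
from h import *
f=lambda x,y:(180+x/2.35,130+y/2.35)
p=lambda n,a,z:print(n,np.round(px2w("top",[f(*q) for q in a],z),3).tolist())
p("pusher head/handleend",[(168,62)],.016);p("",[(148,312),(155,212)],.028)
p("tray rim RL,RR",[(419,155),(410,214)],.054);p("tray front",[(522,172)],.054)
p("cab roof BL,BR FL",[(773,137),(753,320),(550,98)],.129)
p("pliers tips",[(370,240),(402,266),(300,352)],.006)
p("spare, caliper, jar",[(462,30),(145,395),(342,0)],.01)
s=get_state();print(Q(s["tool_rot"]).round(3).tolist())
print(np.round(px2w("side",[(248,257),(355,297)],.014),3).tolist())
E
```

```text
pusher head/handleend [[0.671, 0.292, 0.016]]
 [[0.375, 0.292, 0.028], [0.488, 0.292, 0.028]]
tray rim RL,RR [[0.562, -0.005, 0.054], [0.494, 0.003, 0.054]]
tray front [[0.547, -0.122, 0.054]]
cab roof BL,BR FL [[0.58, -0.377, 0.129], [0.384, -0.348, 0.129], [0.613, -0.138, 0.129]]
pliers tips [[0.47, 0.045, 0.006], [0.441, 0.008, 0.006], [0.339, 0.12, 0.006]]
spare, caliper, jar [[0.728, -0.056, 0.01], [0.284, 0.291, 0.01], [0.76, 0.089, 0.01]]
[[0.0, 0.957, 0.291], [-0.0, 0.291, -0.957], [-1.0, 0.0, 0.0]]
[[0.664, 0.297, 0.014], [0.377, 0.282, 0.014]]
```

Request:
{"fn": "apply_moves", "kwargs": {
  "moves": [8.5, -5, 30.3, -13.8, -57, 8.5, -5, 30.3, -13.8, -57, 8.5, -5, 30.3, -13.8, -57, 8.5, -5, 30.3, -13.8, -57, 8.5, -5, 30.3, -13.8, -57, 8.5, -5, 30.3, -13.8, -57, 8.5, -5, 30.3, -13.8, -57, 8.5, -5, 30.3, -13.8, -57]
}}

```text
t: 1.27
position: [0.4229, -0.3547, 0.2814]
tool_rot: [0.701, 0.097, 0.7, -0.097]
wrist_force: [0.3, -0.8, 0.3]
gripper_width: 0.0851
```

Request:
{"fn": "apply_moves", "kwargs": {
  "moves": [8.5, 0, 33, -2.4, -57, 8.5, 0, 33, -2.4, -57, 8.5, 0, 33, -2.4, -57, 8.5, 0, 33, -2.4, -57, 8.5, 0, 33, -2.4, -57, 8.5, 0, 33, -2.4, -57, 8.5, 0, 33, -2.4, -57, 8.5, 0, 33, -2.4, -57]
}}

```text
t: 1.93
position: [0.4903, -0.0302, 0.2812]
tool_rot: [0.662, -0.249, 0.661, 0.249]
wrist_force: [1.7, -0.1, 0.1]
gripper_width: 0.0852
```

```bash
python3 - <<'E'
from h import *
import pickle
s=get_state();im=capture("wrist");cv2.imwrite("pics/w1.png",im);pickle.dump(s,open("w1.pkl","wb"))
print(s["t"],s["position"],Q(s["tool_rot"]).round(3).tolist(),s["qpos"])
for t in("tray","cabinet","flap"):
    for d in trace(t,"wrist")[:2]:print(t,d["conf"],d["extent"])
E
```

```text
1.9333 [ 0.4902741  -0.0302484   0.28120277] [[0.001, -0.659, 0.752], [-0.0, 0.752, 0.659], [-1.0, -0.001, 0.001]] [-1.66162777e-01 -1.84049228e-01  1.70682310e+00  1.62374774e-04
  1.61784535e+00 -8.86262806e-01]
tray 0.62 [283.2, 151.6, 367.2, 236.1]
cabinet 0.73 [115.9, 145.2, 378.6, 362.2]
cabinet 0.52 [459.9, 0.0, 549.8, 102.7]
flap 0.67 [270.7, 212.5, 309.2, 256.6]
```

View pics/w1.png

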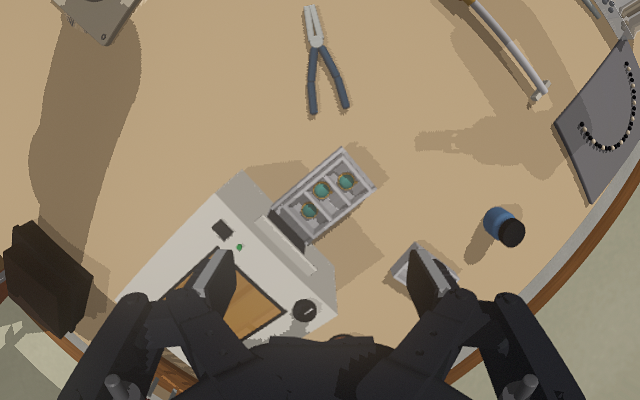

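The wrist view shows the tray with its three pendants at about (325,195), the mouth at (290,230), and the pusher head at (540,95). I'll enlarge the tray and mouth.

```bash
python3 - <<'E'
import cv2
a=cv2.imread("pics/w1.png")[135:285,205:395];cv2.imwrite("pics/w1c.png",cv2.resize(a,None,fx=4,fy=4,interpolation=2))
E
```

```text
(no output)
```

View pics/w1c.png

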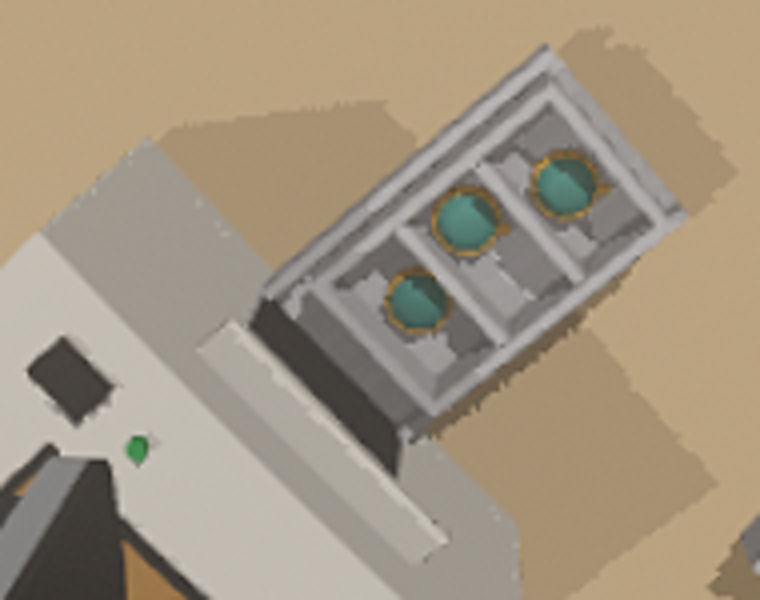

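```bash
python3 - <<'E'
from h import *
import pickle
s=pickle.load(open("w1.pkl","rb"));f=lambda a:[(205+x/4,135+y/4) for x,y in a]
g=lambda a,z:px2w("wrist",f(a),z,s)
r=g([(549,83),(662,226),(316,285),(430,413)],.054);l=g([(546,47),(686,212),(266,292)],.038)
ca=g([(40,235)],.129);print(r.round(4),l.round(4),ca.round(4))
for a,b in((0,1),(0,2),(1,3),(2,3)):print(np.linalg.norm(r[a]-r[b]),np.degrees(np.arctan2(*(r[b]-r[a])[1::-1])))
print(np.linalg.norm(l[0]-l[1]),np.degrees(np.arctan2(*(l[1]-l[0])[1::-1])),np.degrees(np.arctan2(*(l[2]-l[0])[1::-1])))
print("tray rear mid",r[:2].mean(0),"front mid",r[2:].mean(0),"shelf end mid",l[:2].mean(0))
for w in range(2):pass
fl=g([(228,320),(445,540)],.028+.061+.01);print(fl.round(4),np.degrees(np.arctan2(*(fl[1]-fl[0])[1::-1])))
E
```

```text
[[ 0.5005 -0.0031  0.054 ]
 [ 0.5574 -0.0129  0.054 ]
 [ 0.4885 -0.0993  0.054 ]
 [ 0.5445 -0.109   0.054 ]] [[ 0.4947  0.0035  0.038 ]
 [ 0.5651 -0.0059  0.038 ]
 [ 0.4795 -0.1177  0.038 ]] [[ 0.4159 -0.1114  0.129 ]]
0.057727752689900255 -9.767409671962515
0.09687005742426422 -97.14024338251414
0.09690200305000124 -97.66829635135882
0.05683694685552061 -9.836700523471261
0.07105456657986768 -7.611845481108838 -97.15326779216882
tray rear mid [ 0.52893821 -0.00803124  0.054     ] front mid [ 0.51645262 -0.10410836  0.054     ] shelf end mid [ 0.5299164  -0.00119755  0.038     ]
[[ 0.4703 -0.1088  0.099 ]
 [ 0.5628 -0.1218  0.099 ]] -7.974169685466671
```

Request:
{"fn": "apply_moves", "kwargs": {
  "moves": [8.5, 5, 27.3, 17.5, -48.7, 8.5, 5, 27.3, 17.5, -48.7, 8.5, 5, 27.3, 17.5, -48.7, 8.5, 5, 27.3, 17.5, -48.7, 8.5, 5, 27.3, 17.5, -48.7, 8.5, 5, 27.3, 17.5, -48.7, 8.5, 5, 27.3, 17.5, -48.7, 8.5, 5, 27.3, 17.5, -48.7]
}}

```text
t: 2.8
position: [0.4439, 0.2892, 0.2305]
tool_rot: [0.501, -0.499, 0.501, 0.499]
wrist_force: [1.0, -0.3, -0.3]
gripper_width: 0.0853
```

```bash
python3 - <<'E'
from h import *
import pickle
s=get_state();im=capture("wrist");cv2.imwrite("pics/w2.png",im);pickle.dump(s,open("w2.pkl","wb"))
print(s["t"],s["position"],Q(s["tool_rot"]).round(3).tolist())
E
```

```text
2.8 [0.44390627 0.28916936 0.23051908] [[0.0, -1.0, 0.004], [0.0, 0.004, 1.0], [-1.0, -0.0, 0.0]]
```

View pics/w2.png

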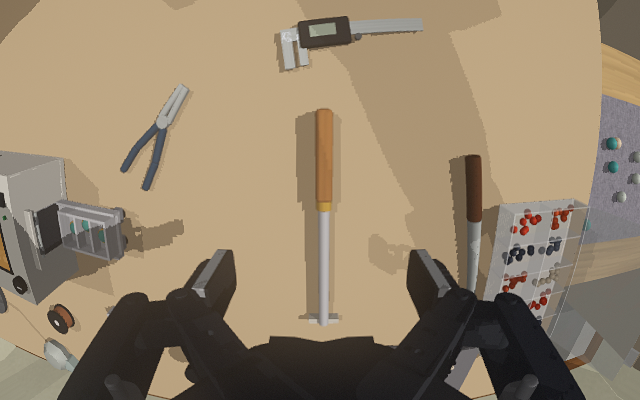

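The pusher lies straight under the gripper, with its handle end at (324,110), handle front at (324,207) and head at (323,319).

```bash
python3 - <<'E'
from h import *
import pickle
s=pickle.load(open("w2.pkl","rb"));g=lambda a,z:px2w("wrist",a,z,s)
im=cv2.imread("pics/w2.png").astype(int)
h=g([(324.5,110),(324.5,203)],.028);hd=g([(323,319)],.016);rod=g([(324,215),(323.3,300)],.022);print(h,rod,hd)
for r in(150,200,250):
    print(r,im[r,308:342].tolist())
E
```

```text
[[0.37452881 0.29303622 0.028     ]
 [0.48183322 0.29290961 0.028     ]] [[0.49904947 0.29237412 0.022     ]
 [0.62452856 0.29147231 0.022     ]] [[0.66403959 0.29108475 0.016     ]]
150 [[94, 121, 141], [94, 121, 142], [92, 119, 140], [94, 121, 141], [93, 121, 142], [94, 122, 142], [85, 112, 133], [66, 92, 118], [52, 80, 113], [56, 90, 126], [59, 97, 137], [66, 110, 156], [66, 114, 161], [67, 113, 162], [69, 115, 162], [68, 117, 164], [69, 117, 166], [71, 120, 169], [72, 122, 172], [74, 122, 173], [73, 124, 175], [73, 124, 174], [71, 122, 174], [69, 119, 170], [92, 130, 166], [109, 143, 167], [116, 149, 172], [117, 149, 172], [116, 149, 172], [117, 149, 172], [116, 149, 173], [115, 148, 171], [119, 152, 175], [134, 168, 192]]
200 [[93, 121, 142], [94, 121, 142], [93, 121, 141], [94, 121, 141], [94, 122, 141], [96, 123, 143], [96, 123, 143], [81, 110, 131], [62, 91, 117], [54, 83, 118], [58, 95, 135], [64, 105, 149], [67, 109, 154], [70, 111, 157], [67, 110, 155], [69, 110, 155], [68, 109, 153], [67, 108, 155], [66, 110, 158], [65, 111, 158], [67, 113, 159], [66, 110, 158], [66, 110, 157], [75, 111, 144], [103, 136, 159], [119, 151, 173], [117, 150, 172], [118, 150, 173], [117, 149, 172], [117, 149, 172], [117, 149, 172], [116, 149, 171], [118, 150, 174], [133, 168, 191]]
250 [[95, 121, 142], [94, 122, 141], [95, 121, 142], [94, 121, 141], [94, 120, 140], [93, 121, 141], [95, 122, 142], [94, 122, 141], [95, 123, 143], [95, 120, 139], [98, 114, 126], [115, 119, 126], [134, 138, 143], [149, 151, 157], [163, 165, 169], [173, 175, 179], [181, 182, 186], [183, 185, 190], [182, 184, 188], [179, 179, 183], [165, 169, 174], [126, 146, 160], [115, 149, 172], [118, 150, 173], [118, 150, 172], [117, 149, 171], [122, 155, 177], [135, 169, 193], [134, 169, 192], [132, 167, 190], [134, 168, 191], [132, 168, 191], [133, 168, 191], [133, 168, 191]]
```

Request:
{"fn": "apply_moves", "kwargs": {
  "moves": [8.5, 4, 0.2, 0.33, 0.3, 8.5, 8, 0.2, 0.33, 0.3, 8.5, 12, 0.2, 0.33, 0.3, 8.5, 16, 0.2, 0.33, 0.3, 8.5, 19, 0.2, 0.33, 0.3, 8.5, 21, 0.2, 0.33, 0.3, 8.5, 22.2, 0.2, 0.33, 0.3, 8.5, 22.5, 0.2, 0.33, 0.3]
}}

```text
t: 3.52
position: [0.4409, 0.2895, 0.0033]
tool_rot: [0.502, -0.496, 0.505, 0.497]
wrist_force: [-0.7, 0.1, 0.1]
gripper_width: 0.0851
```

Request:
{"fn": "apply_moves", "kwargs": {
  "moves": [0.5, 0, 0, 0, 0, 0.5, 0, 0, 0, 0, 0.5, 0, 0, 0, 0, 0.5, 0, 0, 0, 0, 0.5, 0, 0, 0, 0, 0.5, 0, 0, 0, 0, 0.5, 0, 0, 0, 0, 0.5, 0, 0, 0, 0],
  "force": 80
}}

```text
t: 4.18
position: [0.4429, 0.2923, 0.0073]
tool_rot: [0.504, -0.497, 0.502, 0.497]
wrist_force: [-0.4, -0.9, 6.9]
gripper_width: 0.0181
```

Request:
{"fn": "apply_moves", "kwargs": {
  "moves": [0.5, -3, 0, 0, 0, 0.5, -7, 0, 0, 0, 0.5, -10.5, 0, 0, 4, 0.5, -11, -2, -0.7, 11, 0.5, -11, -4, -1.4, 18, 0.5, -11, -6, -2, 25, 0.5, -11, -8, -2.7, 32, 0.5, -11, -10, -3.4, 39]
}}

```text
t: 4.85
position: [0.542, 0.2562, 0.1158]
tool_rot: [0.641, -0.299, 0.641, 0.299]
wrist_force: [0.1, 1.4, -1.1]
gripper_width: 0.0186
```

```bash
python3 - <<'E'
from h import *
s=get_state();print(s["t"],s["position"],Q(s["tool_rot"]).round(4).tolist(),s["wrist_force"],s["moment"],s["gripper_width"])
z=Q(s["tool_rot"])[:,2];print(np.degrees(np.arctan2(z[1],z[0])))
E
```

```text
4.85 [0.54198487 0.25621887 0.11579015] [[-0.0001, -0.7657, 0.6432], [-0.0, 0.6432, 0.7657], [-1.0, 0.0001, -0.0001]] [ 0.07719873  1.36495396 -1.10455776] [ 0.01067051 -0.00991242 -0.02067955] 0.01856205692508822
49.96734804239594
```

Request:
{"fn": "apply_moves", "kwargs": {
  "moves": [0.5, 0, -1.95, 1.04, 7, 0.5, 0, -1.95, 1.04, 14, 0.5, 0, -1.95, 1.04, 21, 0.5, 0, -1.95, 1.04, 28, 0.5, 0, -1.95, 1.04, 35, 0.5, 0, -1.95, 1.04, 42, 0.5, 0, -1.95, 1.04, 49, 0.5, 0, -1.95, 1.04, 56]
}}

```text
t: 5.52
position: [0.5627, 0.252, 0.1155]
tool_rot: [0.706, 0.037, 0.706, -0.037]
wrist_force: [0.1, -0.5, -2.0]
gripper_width: 0.0182
```

Request:
{"fn": "apply_moves", "kwargs": {
  "moves": [0.5, 0, 0, 0, 1.6, 0.5, 0, 0, 0, 1.6, 0.5, 0, 0, 0, 1.6]
}}

```text
t: 5.77
position: [0.5627, 0.252, 0.1156]
tool_rot: [0.706, 0.044, 0.706, -0.045]
wrist_force: [0.3, 0.4, -1.6]
gripper_width: 0.0183
```

```bash
python3 - <<'E'
from h import *
import pickle
s=get_state();print(s["t"],s["position"],Q(s["tool_rot"]).round(4).tolist(),s["wrist_force"],s["moment"])
z=Q(s["tool_rot"])[:,2];print(np.degrees(np.arctan2(z[1],z[0])))
im=capture("wrist");cv2.imwrite("pics/w3.png",im);pickle.dump(s,open("w3.pkl","wb"))
E
```

```text
5.7667 [0.56273864 0.2520238  0.11555642] [[-0.0005, 0.1255, 0.9921], [-0.0002, 0.9921, -0.1255], [-1.0, -0.0003, -0.0005]] [ 0.31574037  0.43091345 -1.60765067] [ 0.02038854 -0.01093919  0.03633209]
-7.209413717196214
```

View pics/w3.png

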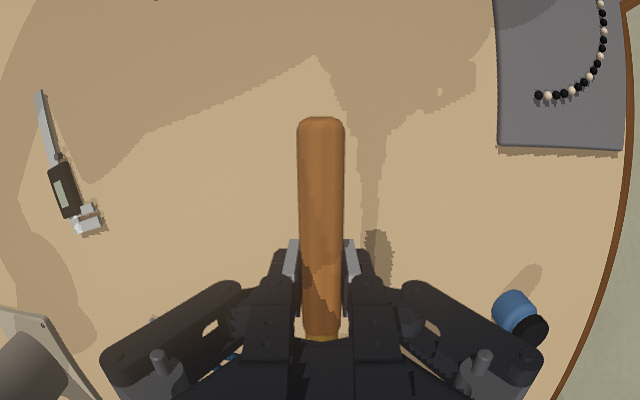

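Request:
{"fn": "apply_moves", "kwargs": {
  "moves": [0.5, 3, 0, 0, 0.4, 0.5, 5, 0, 0, 0.4, 0.5, 7, 0, 0, 0.4, 0.5, 7.8, 0, 0, 0.4, 0.5, 7.8, 0, 0, 0.4, 0.5, 7.8, 0, 0, 0.4]
}}

```text
t: 6.32
position: [0.5629, 0.252, 0.0379]
tool_rot: [0.705, 0.047, 0.706, -0.047]
wrist_force: [0.1, 0.4, -2.3]
gripper_width: 0.0181
```

```bash
python3 - <<'E'
from h import *
s=get_state();print(s["t"],s["position"],Q(s["tool_rot"]).round(4).tolist(),s["wrist_force"])
a=capture("top")[140:260,220:420];b=capture("side")[120:280,220:420]
cv2.imwrite("pics/tb.png",np.vstack([cv2.resize(a,None,fx=4,fy=4,interpolation=2)[100:],cv2.resize(b[30:80],None,fx=4,fy=4,interpolation=2)]))
z=Q(s["tool_rot"]);d=-z[:,1];p=s["position"]+230*.001*d
print("head top front pred",w2px("top",[p*[1,1,0]+[0,0,.048]]), w2px("side",[p*[1,1,0]+[0,0,.048]]))
cv2.imwrite("pics/side3.png",capture("side"))
E
```

```text
6.3167 [0.56293763 0.25201978 0.03794401] [[-0.0006, 0.1336, 0.991], [-0.0002, 0.991, -0.1336], [-1.0, -0.0002, -0.0005]] [ 0.11643324  0.39707505 -2.29868177]
head top front pred [[346.88278182 206.85145242]] [[343.62417016 199.86334918]]
```

View pics/tb.png

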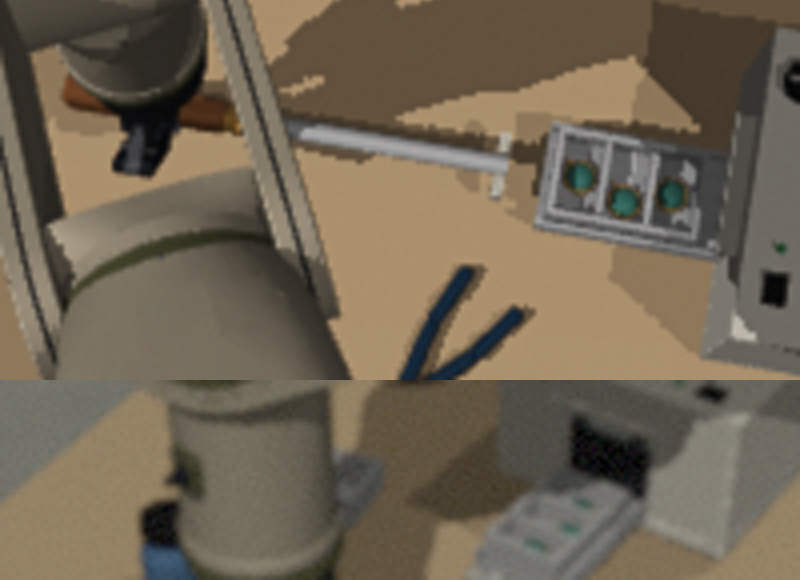

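The top view shows the head at (346,206), in line with the tray's rear mid at about (357,208), with a gap of about 28 mm. I'll push slowly.

Request:
{"fn": "apply_moves", "kwargs": {
  "moves": [0.5, 0, -0.4, 0, 0, 0.5, 0, -0.8, 0, 0, 0.5, 0, -1.2, 0, 0, 0.5, 0, -1.6, 0, 0, 0.5, 0, -2.0, 0, 0, 0.5, 0, -2.3, 0, 0, 0.5, 0, -2.6, 0, 0, 0.5, 0, -2.9, 0, 0]
}}

```text
t: 7.13
position: [0.5591, 0.2229, 0.0378]
tool_rot: [0.705, 0.048, 0.706, -0.048]
wrist_force: [0.3, 0.3, -1.9]
gripper_width: 0.0184
```

Request:
{"fn": "apply_moves", "kwargs": {
  "moves": [0.5, 0, -0.3, 0, 0, 0.5, 0, -0.6, 0, 0, 0.5, 0, -0.9, 0, 0, 0.5, 0, -1.2, 0, 0, 0.5, 0, -1.5, 0, 0, 0.5, 0, -1.8, 0, 0, 0.5, 0, -2.1, 0, 0, 0.5, 0, -2.4, 0, 0]
}}

```text
t: 7.8
position: [0.5559, 0.1994, 0.0378]
tool_rot: [0.706, 0.048, 0.705, -0.047]
wrist_force: [0.6, 2.3, -1.7]
gripper_width: 0.0185
```

```bash
python3 - <<'E'
from h import *
s=get_state();print(s["t"],s["position"],s["wrist_force"],s["moment"])
a=capture("top")[140:260,220:420];b=capture("side")[140:215,280:440]
cv2.imwrite("pics/tb2.png",np.vstack([cv2.resize(a,None,fx=4,fy=4,interpolation=2)[180:420],cv2.resize(b,(800,340),interpolation=2)]))
E
```

```text
7.8 [0.55593194 0.19936412 0.03783859] [ 0.60935871  2.30608422 -1.74507211] [ 0.46213578 -0.01277143  0.04926409]
```

View pics/tb2.png

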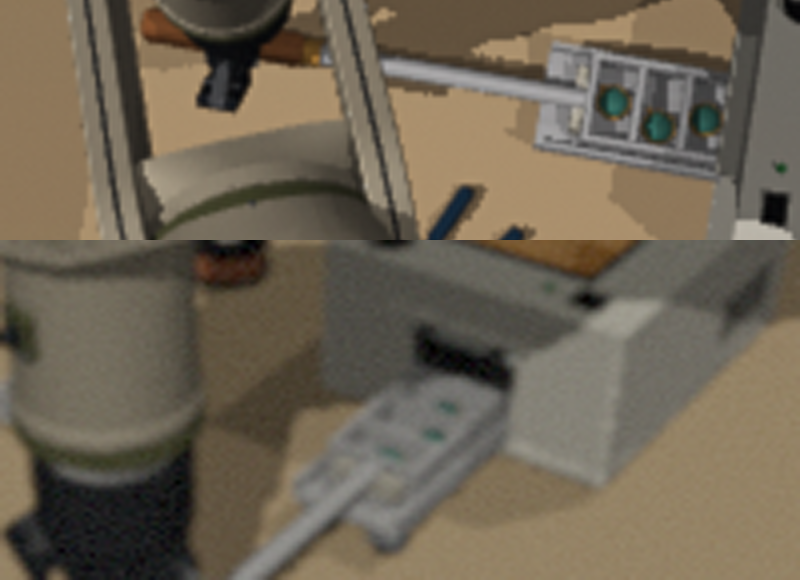

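The tray is moving straight, driven by the head, and the flap is starting to lift. Force is about 2 N.

Request:
{"fn": "apply_moves", "kwargs": {
  "moves": [0.5, 0, -0.3, 0, 0, 0.5, 0, -0.6, 0, 0, 0.5, 0, -0.9, 0, 0, 0.5, 0, -1.2, 0, 0, 0.5, 0, -1.5, 0, 0, 0.5, 0, -1.8, 0, 0, 0.5, 0, -2.1, 0, 0, 0.5, 0, -2.4, 0, 0]
}}

```text
t: 8.57
position: [0.5527, 0.1755, 0.0378]
tool_rot: [0.706, 0.048, 0.705, -0.047]
wrist_force: [-0.9, 2.7, -0.7]
gripper_width: 0.0185
```

Request:
{"fn": "apply_moves", "kwargs": {
  "moves": [0.5, 0, -0.4, 0, 0, 0.5, 0, -0.8, 0, 0, 0.5, 0, -1.2, 0, 0, 0.5, 0, -1.6, 0, 0, 0.5, 0, -2.0, 0, 0, 0.5, 0, -2.4, 0, 0, 0.5, 0, -2.8, 0, 0, 0.5, 0, -3.2, 0, 0]
}}

```text
t: 9.23
position: [0.5483, 0.1436, 0.0378]
tool_rot: [0.705, 0.048, 0.706, -0.048]
wrist_force: [0.1, 3.1, -2.5]
gripper_width: 0.0185
```

Request:
{"fn": "apply_moves", "kwargs": {
  "moves": [0.5, 0, -0.4, 0, 0, 0.5, 0, -0.8, 0, 0, 0.5, 0, -1.2, 0, 0, 0.5, 0, -1.6, 0, 0, 0.5, 0, -2.0, 0, 0, 0.5, 0, -2.4, 0, 0, 0.5, 0, -2.8, 0, 0, 0.5, 0, -3.2, 0, 0]
}}

```text
t: 9.9
position: [0.544, 0.1119, 0.0378]
tool_rot: [0.705, 0.048, 0.706, -0.048]
wrist_force: [0.2, 2.4, -2.0]
gripper_width: 0.018
```

Request:
{"fn": "apply_moves", "kwargs": {
  "moves": [0.5, 0, -0.4, 0, 0, 0.5, 0, -0.8, 0, 0, 0.5, 0, -1.2, 0, 0, 0.5, 0, -1.6, 0, 0, 0.5, 0, -2.0, 0, 0, 0.5, 0, -2.4, 0, 0, 0.5, 0, -2.8, 0, 0, 0.5, 0, -3.2, 0, 0]
}}

```text
t: 10.57
position: [0.5397, 0.0802, 0.0378]
tool_rot: [0.705, 0.048, 0.706, -0.048]
wrist_force: [0.5, 3.2, -1.9]
gripper_width: 0.0186
```

```bash
python3 - <<'E'
from h import *
s=get_state();z=Q(s["tool_rot"]);h=s["position"]-.23*z[:,1];d=np.array([-.1325,-.991,0])
print(s["t"],s["position"],s["wrist_force"],s["moment"],"head",(h-[.5134,-.125,0])@d,"lat",np.cross(d,h-[.5134,-.125,0])[2])
E
```

```text
10.5667 [0.53972738 0.08021822 0.03777719] [ 0.54136537  3.23582129 -1.93397715] [ 0.44430458  0.02793746 -0.10446789] head 0.023098321406370255 lat -0.001484440018928044
```

Request:
{"fn": "apply_moves", "kwargs": {
  "moves": [0.5, 0, -0.3, 0, 0, 0.5, 0, -0.6, 0, 0, 0.5, 0, -0.9, 0, 0, 0.5, 0, -1.2, 0, 0, 0.5, 0, -1.45, 0, 0, 0.5, 0, -1.7, 0, 0, 0.5, 0, -1.9, 0, 0, 0.5, 0, -2.1, 0, 0]
}}

```text
t: 11.23
position: [0.5369, 0.0595, 0.0377]
tool_rot: [0.705, 0.048, 0.706, -0.048]
wrist_force: [0.3, 2.8, -1.8]
gripper_width: 0.0184
```

Request:
{"fn": "apply_moves", "kwargs": {
  "moves": [0.5, 0, -0.1, 0, 0, 0.5, 0, -0.2, 0, 0, 0.5, 0, -0.3, 0, 0, 0.5, 0, -0.4, 0, 0, 0.5, 0, -0.5, 0, 0, 0.5, 0, -0.6, 0, 0, 0.5, 0, -0.6, 0, 0]
}}

```text
t: 11.82
position: [0.5361, 0.0536, 0.0377]
tool_rot: [0.705, 0.047, 0.706, -0.048]
wrist_force: [0.6, 1.1, -2.3]
gripper_width: 0.0185
```

Request:
{"fn": "apply_moves", "kwargs": {
  "moves": [0.5, 0, -0.1, 0, 0, 0.5, 0, -0.2, 0, 0, 0.5, 0, -0.25, 0, 0, 0.5, 0, -0.25, 0, 0]
}}

```text
t: 12.15
position: [0.5358, 0.0512, 0.0378]
tool_rot: [0.705, 0.048, 0.706, -0.048]
wrist_force: [0.4, 1.6, -1.7]
gripper_width: 0.0186
```

Request:
{"fn": "apply_moves", "kwargs": {
  "moves": [0.5, 0, -0.1, 0, 0, 0.5, 0, -0.2, 0, 0, 0.5, 0, -0.3, 0, 0, 0.5, 0, -0.4, 0, 0]
}}

```text
t: 12.48
position: [0.5353, 0.0473, 0.0378]
tool_rot: [0.705, 0.048, 0.706, -0.048]
wrist_force: [-0.1, 3.0, -2.7]
gripper_width: 0.0188
```

Request:
{"fn": "apply_moves", "kwargs": {
  "moves": [0.5, 0, -0.1, 0, 0, 0.5, 0, -0.2, 0, 0, 0.5, 0, -0.3, 0, 0, 0.5, 0, -0.4, 0, 0]
}}

```text
t: 12.82
position: [0.5348, 0.0433, 0.0378]
tool_rot: [0.705, 0.048, 0.706, -0.048]
wrist_force: [0.9, 2.6, -2.2]
gripper_width: 0.0184
```

Request:
{"fn": "apply_moves", "kwargs": {
  "moves": [0.5, 0, -0.1, 0, 0, 0.5, 0, -0.2, 0, 0, 0.5, 0, -0.3, 0, 0, 0.5, 0, -0.4, 0, 0]
}}

```text
t: 13.15
position: [0.5342, 0.0394, 0.0378]
tool_rot: [0.705, 0.048, 0.706, -0.048]
wrist_force: [0.4, 2.2, -2.1]
gripper_width: 0.0183
```

Request:
{"fn": "apply_moves", "kwargs": {
  "moves": [0.5, 0, -0.1, 0, 0, 0.5, 0, -0.2, 0, 0, 0.5, 0, -0.3, 0, 0, 0.5, 0, -0.4, 0, 0]
}}

```text
t: 13.48
position: [0.5337, 0.0355, 0.0378]
tool_rot: [0.706, 0.048, 0.706, -0.048]
wrist_force: [0.4, 3.7, -1.3]
gripper_width: 0.0182
```

Request:
{"fn": "apply_moves", "kwargs": {
  "moves": [0.5, 0, -0.1, 0, 0, 0.5, 0, -0.2, 0, 0, 0.5, 0, -0.3, 0, 0]
}}

```text
t: 13.73
position: [0.5333, 0.0325, 0.0378]
tool_rot: [0.705, 0.048, 0.706, -0.048]
wrist_force: [1.0, 3.0, -2.3]
gripper_width: 0.0185
```

Request:
{"fn": "apply_moves", "kwargs": {
  "moves": [0.5, 0, -0.1, 0, 0, 0.5, 0, -0.2, 0, 0, 0.5, 0, -0.3, 0, 0]
}}

```text
t: 13.98
position: [0.533, 0.0297, 0.0378]
tool_rot: [0.706, 0.048, 0.705, -0.047]
wrist_force: [-0.0, 5.5, -2.8]
gripper_width: 0.0183
```

Request:
{"fn": "apply_moves", "kwargs": {
  "moves": [0.5, 0, -0.05, 0, 0, 0.5, 0, -0.1, 0, 0]
}}

```text
t: 14.15
position: [0.5329, 0.029, 0.0379]
tool_rot: [0.706, 0.048, 0.705, -0.047]
wrist_force: [0.4, 6.2, -1.7]
gripper_width: 0.0183
```

Request:
{"fn": "apply_moves", "kwargs": {
  "moves": [0.5, 0, -0.05, 0, 0, 0.5, 0, -0.1, 0, 0]
}}

```text
t: 14.32
position: [0.5329, 0.0284, 0.0379]
tool_rot: [0.706, 0.048, 0.705, -0.047]
wrist_force: [1.6, 8.3, -2.3]
gripper_width: 0.0183
```

Request:
{"fn": "apply_moves", "kwargs": {
  "moves": [0.5, 0, 0, 0, 0, 0.5, 0, 0, 0, 0, 0.5, 0, 0, 0, 0, 0.5, 0, 0, 0, 0]
}}

```text
t: 14.65
position: [0.5328, 0.0283, 0.0379]
tool_rot: [0.706, 0.048, 0.705, -0.047]
wrist_force: [1.0, 7.0, -1.9]
gripper_width: 0.0179
```

Request:
{"fn": "apply_moves", "kwargs": {
  "moves": [0.5, 0, 0.05, 0, 0, 0.5, 0, 0.1, 0, 0, 0.5, 0, 0.15, 0, 0, 0.5, 0, 0.2, 0, 0, 0.5, 0, 0.3, 0, 0, 0.5, 0, 0.4, 0, 0, 0.5, 0, 0.6, 0, 0, 0.5, 0, 0.8, 0, 0]
}}

```text
t: 15.32
position: [0.5336, 0.0355, 0.0376]
tool_rot: [0.705, 0.048, 0.706, -0.048]
wrist_force: [0.5, -1.0, -5.0]
gripper_width: 0.0184
```

Request:
{"fn": "apply_moves", "kwargs": {
  "moves": [0.5, 0, 0.8, 0, 0, 0.5, 0, 1.6, 0, 0, 0.5, 0, 2.4, 0, 0, 0.5, 0, 3.2, 0, 0, 0.5, 0, 4, 0, 0, 0.5, 0, 4.8, 0, 0, 0.5, 0, 5.6, 0, 0, 0.5, 0, 6.4, 0, 0]
}}

```text
t: 15.98
position: [0.5426, 0.1, 0.038]
tool_rot: [0.706, 0.047, 0.705, -0.047]
wrist_force: [1.0, 1.1, -1.6]
gripper_width: 0.0183
```

Request:
{"fn": "apply_moves", "kwargs": {
  "moves": [0.5, 0, 1.5, 0, 0, 0.5, 0, 3, 0, 0, 0.5, 0, 4.5, 0, 0, 0.5, 0, 6, 0, 0, 0.5, 0, 7.5, 0, 0, 0.5, 0, 9, 0, 0, 0.5, 0, 11, 0, 0, 0.5, 0, 13, 0, 0]
}}

```text
t: 16.65
position: [0.5599, 0.229, 0.0378]
tool_rot: [0.706, 0.048, 0.705, -0.048]
wrist_force: [0.2, 0.5, -1.8]
gripper_width: 0.0184
```

```bash
python3 - <<'E'
from h import *
s=get_state();z=Q(s["tool_rot"]);h=s["position"]-.23*z[:,1];d=np.array([-.1325,-.991,0])
print(s["t"],s["position"],s["wrist_force"],s["moment"],"head",(h-[.5134,-.125,0])@d)
a=capture("top")[140:260,330:530];b=capture("side")[140:215,280:440]
cv2.imwrite("pics/tb3.png",np.vstack([cv2.resize(a,None,fx=4,fy=4,interpolation=2)[100:360],cv2.resize(b,(800,340),interpolation=2)]))
E
```

```text
16.65 [0.5598838  0.22903173 0.03780772] [ 0.18784626  0.49434215 -1.78419836] [ 0.01085661  0.03998341 -0.04789336] head -0.1270467542774797
```

View pics/tb3.png

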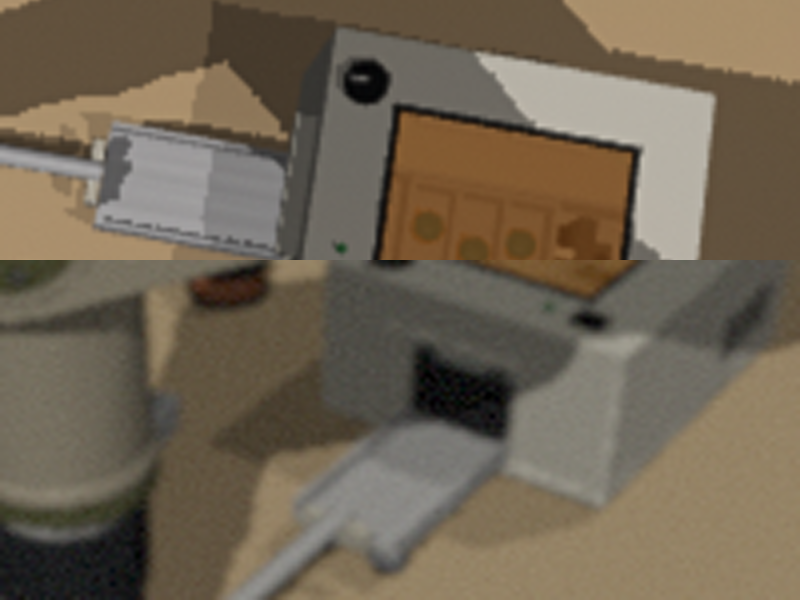

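The tray and its three pendants show through the amber window, the flap hangs shut, and the head is at the shelf's outer end. Next I back off and lower the pusher.

Request:
{"fn": "apply_moves", "kwargs": {
  "moves": [0.5, 0, 2, 0, 0, 0.5, 0, 4, 0, 0, 0.5, 0, 5.5, 0, 0, 0.5, 1, 5.5, 0, 0, 0.5, 2, 5.5, 0, 0, 0.5, 2.6, 5.5, 0, 0, 0.5, 2.9, 5.5, 0, 0, 0.5, 3, 5.5, 0, 0]
}}

```text
t: 17.42
position: [0.5659, 0.2809, 0.0073]
tool_rot: [0.704, 0.047, 0.707, -0.048]
wrist_force: [-9.7, -3.6, 14.3]
gripper_width: 0.0182
```

Request:
{"fn": "apply_moves", "kwargs": {
  "moves": [0.5, 0.05, 0, 0, 0, 0.5, 0.1, 0, 0, 0]
}}

```text
t: 17.58
position: [0.5662, 0.281, 0.0073]
tool_rot: [0.705, 0.047, 0.706, -0.048]
wrist_force: [-10.7, -4.0, 17.3]
gripper_width: 0.018
```

Request:
{"fn": "apply_moves", "kwargs": {
  "moves": [0.5, -0.1, 0, 0, 0, 3, -0.1, 0, 0, 0, 4, -0.1, 0, 0, 0, 6, -0.1, 0, 0, 0, 6, -0.1, 0, 0, 0, 6, -0.1, 0, 0, 0, 6, -0.1, 0, 0, 0]
}}

```text
t: 18.17
position: [0.5671, 0.2822, 0.0077]
tool_rot: [0.706, 0.048, 0.706, -0.048]
wrist_force: [-0.4, -0.1, 0.4]
gripper_width: 0.06
```

Request:
{"fn": "apply_moves", "kwargs": {
  "moves": [6, -2, 0, 0, 0, 6, -5, 0, 0, 0, 6, -9, 0, 0, 0, 6, -13, 0, 0, 0, 6, -17, 0, 0, 0, 6, -21, 0, 0, 0, 6, -25, 0, 0, 0, 6, -25, 0, 0, 0]
}}

```text
t: 18.83
position: [0.5708, 0.2838, 0.2694]
tool_rot: [0.71, 0.05, 0.701, -0.045]
wrist_force: [1.5, 1.1, 2.4]
gripper_width: 0.0601
```

Request:
{"fn": "apply_moves", "kwargs": {
  "moves": [6, 0, -30, 0, 0, 6, 0, -30, 0, 0, 6, 0, -30, 0, 0, 6, 0, -30, 0, 0, 6, 0, -30, 0, 0, 6, 0, -30, 0, 0, 6, 0, -30, 0, 0, 6, 0, -30, 0, 0]
}}

```text
t: 19.5
position: [0.526, -0.0204, 0.2578]
tool_rot: [0.705, 0.048, 0.705, -0.05]
wrist_force: [0.3, 0.9, -0.2]
gripper_width: 0.0599
```

Request:
{"fn": "apply_moves", "kwargs": {
  "moves": [8.5, 2, -25, 0, 0, 8.5, 2, -25, 0, 0, 8.5, 2, -25, 0, 0, 8.5, 2, -25, 0, 0, 8.5, 2, -25, 0, 0, 8.5, 2, -25, 0, 0, 8.5, 2, -25, 0, 0, 8.5, 2, -25, 0, 0]
}}

```text
t: 20.17
position: [0.4925, -0.2647, 0.237]
tool_rot: [0.705, 0.049, 0.706, -0.049]
wrist_force: [0.5, 0.2, -0.5]
gripper_width: 0.085
```

```bash
python3 - <<'E'
from h import *
s=get_state();print(s["t"],s["position"],s["wrist_force"])
im=capture("wrist");cv2.imwrite("pics/w4.png",im)
m=np.array([.5134,-.125,0]);d=np.array([-.1325,-.991,0])
print({k:w2px("wrist",[m+d*k/1000+[0,0,.05]],s)[0].round().tolist() for k in(70,120,173,190)})
c=w2px("wrist",[m+d*.15+[0,0,.05]],s)[0].astype(int);y0=max(c[1]-75,0);x0=c[0]-100
w=cv2.convertScaleAbs(cv2.resize(im[y0:y0+150,x0:x0+200],None,fx=4,fy=4,interpolation=2),alpha=1.6)
cv2.imwrite("pics/w4c.png",w);print(x0,y0)
E
```

```text
20.1667 [ 0.49254349 -0.26470652  0.23698046] [ 0.4724298   0.24958377 -0.51994147]
{70: [323.0, 108.0], 120: [323.0, 155.0], 173: [323.0, 202.0], 190: [323.0, 216.0]}
223 106
```

View pics/w4c.png

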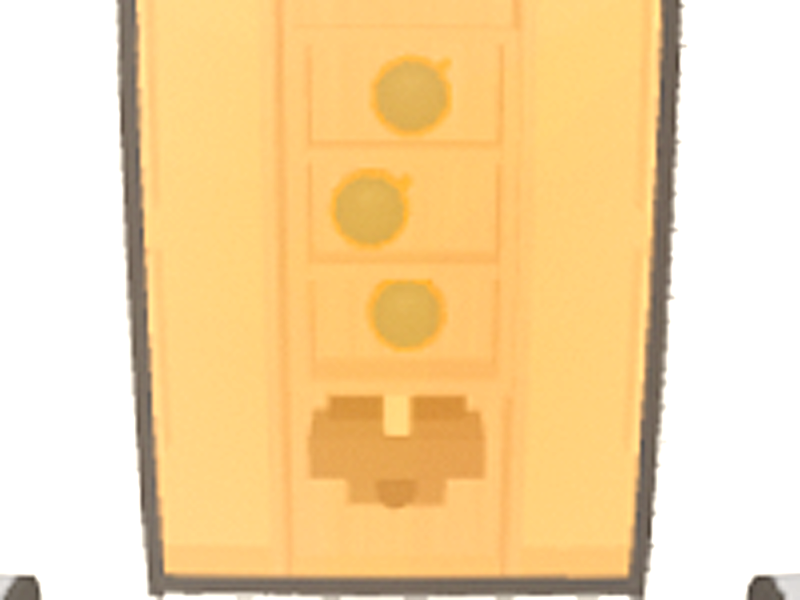

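The tray's front wall (crop rows 380–395) meets the buffer face at row 395, and the three pendants sit in their compartments. I'll take one last look at the pusher and the flap.

```bash
python3 - <<'E'
from h import *
a=capture("top")[130:250,200:400];b=capture("side")[130:280,240:440]
cv2.imwrite("pics/f.png",np.vstack([cv2.resize(a,(580,300),interpolation=2),cv2.resize(b,(580,300),interpolation=2)]))
E
```

```text
(no output)
```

View pics/f.png

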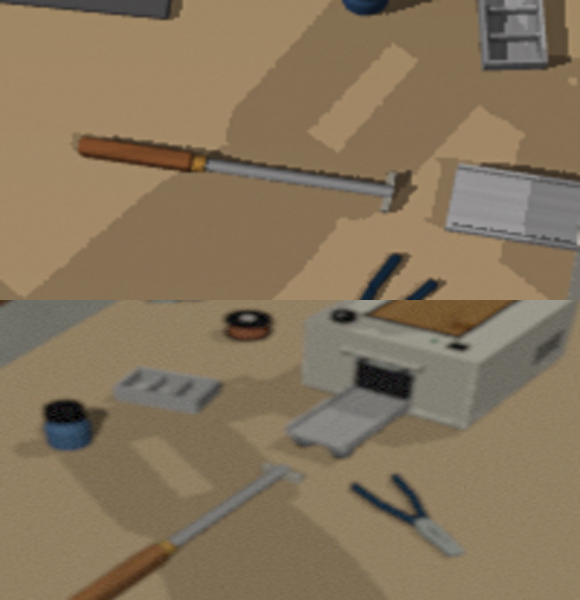

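The pusher lies flat and clear of the shelf. The flap is shut and the other things look undisturbed, so I'm handing in.

```bash
python3 -c "
from plant import *
print(job_done())"
```

```text
the job is handed in; nothing more can be done
None
```

The tray is home against the back stop with all three pendants in it. The pusher lies flat on the bench, let go, and I handed the job in at about 20 s of the 54 s. No verdict was reported.

I took the pusher by its handle and slid the tray through the flap at about 2–3 N. I then pushed on in small steps until the force rose by about 2 N per mm, as the buffer should. The highest wrist reading while pushing was about 8 N, against the 20 N limit. I backed off slowly, drew the pusher out and laid it down clear of the shelf.

**Last checks:**
- **Tray:** a close wrist picture through the amber window shows its front wall against the buffer face and one pendant in each compartment. The switch itself could not be read, so this rests on the picture and the force rise.
- **Flap:** it hangs shut in the side camera view. I judged this by eye and did not measure its angle.
- **Pusher:** it lies flat in both the top and side views. Setting it down pressed on the bench with about 17 N before I let go, more than intended.
- **Other things:** those in the final pictures (spare tray, pliers, spool, jar) look undisturbed. The caliper and mandrel were outside that last crop, but the arm did not work near them after picking up the pusher.

No check failed or disagreed.

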